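Index the drilling jig's shuttle to its drilling stop

TASK

Set the drilling jig so that its blank waits under the drill bush: push the stop pin fully in by its thumb tab, then push the sprung shuttle well past its middle position with a fingertip and let it go, so that it springs back and catches on the stop pin half-way. Only push, with the blank left in its nest, never lifted, and leave the oil bottle, the wrench and the spare blank where they are; finish clear of everything.

Things in the scene. Friction and masses are not known exactly. Their poses are not given: they have to be found in the camera images.
- jig: Drilling jig screwed to the bench: plate 280 mm (jig x, -120 to +160) by 175 mm (jig y, -100 to +75), 15 mm thick. Origin: underside, on the shuttle's centre line, at bench height. +x: the way the shuttle is pushed; +y: side of the grey bush post; -y: side of the stop pin; z up. Bush arm 26 mm wide, centred on jig x = 50 mm, up to 90 mm high; all else is lower.
- shuttle (a joint): Travel of the sprung steel shuttle along jig +x, m: 0 = home (start), 0.060 = far end stop. A damped spring returns it (6 N at home, 11 N at the end, plus 30 N per m/s; 3 N more over the pin). With the stop pin in, pushed anywhere beyond 0.034 and let go, it comes back to rest on the pin at 0.030; let go earlier, or with the pin out, it returns to 0.
- push_face (a point): On the shuttle's upright push plate, centre of the face to push, which looks along jig -x; moves with the shuttle (jig x = -110 mm, y = 0 at home). The plate is 60 mm wide (jig y), 10 mm thick, from 26 to 86 mm above the bench; this point is 61 mm above it.
- stop_pin (a joint): Travel of the stop pin's carrier along jig +y, towards the shuttle, m: 0 = fully out, 0.020 = fully in against its stop. It starts between 0 and 0.008. Friction of about 6 N holds it wherever it is left. Its round nose (8 mm thick) is sprung and gives way by itself to the shuttle's tooth on the push stroke.
- pin_tab (a point): On the stop pin's upright thumb tab (plain steel, 36 mm wide along jig x, 8 mm thick, 22 to 78 mm above the bench): centre of the outer face, which looks along jig -y and is to be pushed along jig +y. Moves with the pin (jig x = 0; y = -128 mm fully out, -108 mm fully in; 61 mm above the bench).
- bush (a point): Centre of the underside of the drill bush on its grey arm, 76 mm above the bench, at jig x = 50 mm, y = 0. The blank is centred under it when the shuttle rests at 0.030.
- blank: Loose steel blank 36 x 24 x 18 mm lying in the walled nest on the shuttle (walls 10 mm high, 1 mm play); origin: centre of its underside, 46 mm above the bench. It rides along with the shuttle, jig x = 20 mm at home.
- spare: Bystander: loose steel blank 36 x 24 x 18 mm on the bench by the jig's right far corner; origin: centre of its underside.
- oil: Bystander: closed grey plastic oil bottle, 48 mm diameter, 130 mm high, standing to the jig's left (jig +y); origin: centre of its underside.
- wrench: Bystander: steel wrench 150 mm long lying on the bench to the jig's left (jig +y); origin: centre of its underside, its length along its own x.
Mind the look-alikes: they are no part of the job. What is shaped like the blank but purple or turquoise is not meant.

How it is judged:
By the outcome, as a careful person would: the job done as asked, in the order asked, and still so for the second after the job is handed in, with the robot touching nothing.
It also fails if it takes over 50 s, if anything falls off the work surface, if the arm or the gripper's body presses on something with over 40 N, if the wrist force passes 120 N, or if a joint passes its speed limit or range.

ROBOT

A 6-joint arm with a two-finger parallel gripper is mounted at the origin on the work surface. World frame = base frame: x ahead of the robot, y to its left, z up, the work surface at z = 0. Lengths are in m, angles in rad, forces in N, time in s.
With the tool pointing down it reaches from about 0.3 to 0.775 m from the base axis. Payload 14.6 kg.
Tool frame: the origin (TCP) lies at the centre of the arm's flange, where the gripper is bolted on; the fingertips stand 173 mm ahead of it and the grasp point (between the pads) lies 155 mm ahead of it; z points along the fingers, y is the line along which they close (so a half turn about z gives the same grasp; the last joint's range is limited). The gripper opens to 85 mm and grips with 20 to 120 N. Pads are 22 mm wide; open, the fingers measure 114 mm over their backs; the gripper's body (76 mm by 85 mm) begins 54 mm behind the grasp point. The pads swing forward as they close: fully open they stand 13 mm farther back than shut.
Start: joints at [1.196, 0.3, 1.521, -0, 1.321, -0.067], TCP at [0.167, 0.524, 0.405] pointing down, gripper open.
Joint ranges: [-3.03, 3.03], [-0.79, 2.21], [0.23, 2.52], [-1.04, 4.18], [0, 3.07], [-2.55, 2.55]. Speed limits (rad/s): [2.22, 2.22, 2.57, 3.14, 3.14, 3.14].

INTERFACE

Orientations are given as a unit quaternion [w, x, y, z].
In Python, from rig import bot, optics gives the robot as it stands. The module is installed in compiled form; this text tells all that it offers.
- The arm moves only by the tool drive_tool, never from a script. Its argument "rows" is a list of rows, each an object of numbers: "fingers": the closure, from 0 (fully open) to 1 (shut); "tx", "ty", "tz": the shift along the tool's x, y, z each as a share of 1000 mm, from -1 to 1; "roll": the turn about the tool's z as a share of 0.5 rad, from -1 to 1. In form: [{"fingers": .., "tx": .., "ty": .., "tz": .., "roll": ..}, ...]. A call has 1 to 20 rows; each row is the pose to reach, as a shift and turn from the pose commanded when the call began, along the tool's axes at that moment; what a row does not reach only later rows make up. A row lasts 1/12 s, in which the tool goes at most 41.7 mm and 7.16 degrees, less where a joint would pass 70% of its speed; a pose out of reach is approached as far as the arm can. A call with a number of a shift or a turn outside -1 to 1 is refused whole. A call with a gripper value outside its range is refused whole. The fingers move at their own pace and stop on an object; "force" is the grip in N (left out, the last holds). Time passes only in rows, so rows that repeat a pose let the fingers close. It gives the time, the measured TCP pose, the force, the opening and the grip force at its end, in the units of the state.
- bot.get_obs(): the state, without advancing time (a new reading comes with each control period).
- optics.camera(name): name is "scene" or "top" or "wrist"; returns (picture, depth): 400x640x3 uint8, blue, green, red; 400x640 float32, m along the optical axis (not along the pixel's ray), 0 where there is no reading.
- optics.camera_params(name): a dict with "vfov" (degrees; the focal length in pixels is half the picture's height over the tangent of half this angle, whatever the lens; pixels are square), "cx", "cy" (the principal point, pixels), "k1" (the pictures are not rectified: a ray, as slopes to the right and down, at radius r is drawn at 1 + k1 r^2 times it, then the intrinsics apply), "rvec" (rotation vector, rad) and "tvec" (3), from world to camera coordinates, as OpenCV has them. Camera axes: x right, y down, z forward; pixel columns grow to the right and rows downward; lengths in m; the calibration is good to about 2 mm. A picture is of the moment at which its call begins: read the wrist's pose just before it. camera_params takes no time and is no camera call; for the wrist camera it gives the pose at the moment of the call.
- bot.close_job(): hands the job in; it is judged then, once.
Trained networks look in the newest picture that a camera, given by its name, has taken for a name from the list of things; names that differ only in an ending like _2 or _b are one class to them, and where a whole thing is asked for, a point or a joint stands for the part that bears it (a point fixed in the world has none). Each returns a list of dicts, best first, with "score" (0 to 1); they miss things now and then, are a little off and sometimes report something else, mostly with a low value. They report only what shows in the picture. A call takes as long as a camera call. They do not tell look-alikes from the thing itself.
- optics.find_in(camera, query): "at" ([column, row] as shares, 0 to 1, of the picture: columns of its width, rows of its height, amid what is visible of it).
- optics.trace(camera, query): "mask" (400x640 bool, what is visible of it) and "at" ([column, row] as shares, 0 to 1, of the picture: columns of its width, rows of its height, amid what is visible of it).
The state is a dict: "clock": time; "joints": joint angles; "qd": joint speeds; "joint_efforts": joint torques, N m; "eef_pos": TCP position; "tool_rot": TCP orientation; "force": force on the tool from outside, world axes, zero at the start; "torque": the same for the moment, N m; "gripper_width": opening from 0.0 (shut) to 1.0 (fully open); "grip_force": force on a finger pad.
Only numpy, scipy, OpenCV 4.12 (cv2) and the standard library are available. Lean on these libraries where they do the work, as an engineer would, in place of code of your own. Each camera call takes 0.05 s, during which the arm holds its last target. There are 200 camera calls.

## Working session

There is one attempt and no reset: what is moved stays moved. The work goes in short steps, Python scripts to look and compute and a tool call to move; the robot and the scene stay as the last step left them, time stands still between calls to the robot, and variables do not carry over. Pictures are saved under pics/ and viewed, at most 10 in all, crops included, and the job is handed in when it is done.

Besides the shell and the picture viewer there is one more tool, called by a JSON object that holds its "api" and its "payload". drive_tool: Moves the arm, as the interface text tells. Shift numbers are shares of 1000 mm and turn numbers shares of 0.5 rad, none past 1 either way. Its arguments: {"type":"object","properties":{"rows":{"type":"array","items":{"type":"object","properties":{"fingers":{"type":"number"},"tx":{"type":"number"},"ty":{"type":"number"},"tz":{"type":"number"},"roll":{"type":"number"}}}},"force":{"type":"number"}},"required":["rows"]}

```bash
mkdir -p pics; cat > h.py <<'E'
import numpy as np, cv2
from rig import bot, optics
def K(p):
    f=200/np.tan(np.radians(p["vfov"])/2); return f
def unproj(name,uv,d):
    p=optics.camera_params(name); f=K(p)
    uv=np.atleast_2d(uv).astype(float); d=np.atleast_1d(d)
    m=np.array([[f,0,p["cx"]],[0,f,p["cy"]],[0,0,1]])
    n=cv2.undistortPoints(uv.reshape(-1,1,2),m,np.array([p["k1"],0,0,0.])).reshape(-1,2)
    c=np.c_[n*d[:,None],d]
    R=cv2.Rodrigues(np.array(p["rvec"],float))[0]
    return (c-np.array(p["tvec"]).ravel())@R
def cloud(name,dep):
    v,u=np.mgrid[0:400,0:640]
    return unproj(name,np.c_[u.ravel(),v.ravel()],dep.ravel()).reshape(400,640,3)
E
python3 - <<'E'
from h import *
o=bot.get_obs(); print(o)
for n in ("scene","top"):
    im,d=optics.camera(n); cv2.imwrite(f"pics/{n}0.png",im); np.save(n+"0.npy",d)
    c=cloud(n,d)
    for q in ("jig","push_face","pin_tab","bush","blank","oil","wrench","spare"):
        for r in optics.trace(n,q)[:2]:
            m=r["mask"]&(d>0); u,v=r["at"][0]*640,r["at"][1]*400
            print(n,q,round(r["score"],2),int(u),int(v),m.sum(),np.median(c[m],0).round(3) if m.any() else 0)
E
```

```text
{'clock': 0.0, 'joints': array([ 1.19641306e+00,  3.00487757e-01,  1.52160983e+00,  2.05181089e-06,
        1.32072182e+00, -6.66192320e-02]), 'qd': array([ 0.00036257, -0.00063241, -0.00112837, -0.00071331, -0.00035704,
        0.00254776]), 'joint_efforts': array([ 1.59480701e-04, -5.43482208e+01, -3.61821556e+01, -3.02536556e-06,
        3.71830829e-03,  2.44152039e-05]), 'eef_pos': array([0.16660965, 0.52411824, 0.40409989]), 'tool_rot': array([-1.35126696e-04,  1.53275644e-01,  9.88183283e-01, -5.98307898e-04]), 'force': array([ 0.21085678, -0.10591375,  1.06236037]), 'torque': array([ 0.0089544 , -0.02440868, -0.0155019 ]), 'grip_force': 0.0, 'gripper_width': 0.995863721226781}
scene jig 0.6 291 207 7461 [ 0.628 -0.034  0.018]
scene push_face 0.96 308 176 1191 [ 0.525 -0.052  0.047]
scene push_face 0.5 259 179 403 [ 0.617 -0.139  0.051]
scene pin_tab 0.84 254 179 361 [ 0.618 -0.136  0.052]
scene bush 0.63 287 204 7310 [ 0.628 -0.034  0.019]
scene blank 0.63 289 191 75 [ 0.596 -0.034  0.065]
scene blank 0.55 268 146 151 [ 0.512 -0.228  0.016]
scene oil 0.8 346 237 730 [0.616 0.153 0.081]
scene oil 0.45 367 205 426 [0.487 0.1   0.007]
scene wrench 0.6 365 205 436 [0.482 0.097 0.007]
scene spare 0.65 218 222 222 [ 0.768 -0.115  0.017]
scene spare 0.65 349 241 750 [0.616 0.154 0.079]
top jig 0.86 361 193 12590 [ 0.608 -0.049  0.017]
top push_face 0.68 372 225 1972 [ 0.544 -0.054  0.046]
top pin_tab 0.6 408 185 554 [ 0.617 -0.136  0.051]
top pin_tab 0.37 287 259 677 [0.492 0.1   0.007]
top bush 0.76 366 192 12640 [ 0.608 -0.049  0.017]
top blank 0.76 358 194 237 [ 0.607 -0.034  0.064]
top blank 0.54 372 308 241 [ 0.39  -0.061  0.018]
top oil 0.88 261 195 665 [0.602 0.136 0.088]
top wrench 0.56 289 258 758 [0.491 0.099 0.007]
top spare 0.71 397 113 218 [ 0.766 -0.12   0.017]
```

```bash
python3 - <<'E'
from h import *
d=np.load("top0.npy"); c=cloud("top",d)
im=cv2.imread("pics/top0.png"); cv2.imwrite("pics/top0c.png",cv2.resize(im[70:350,200:480],None,fx=2.1,fy=2.1))
d2=np.load("scene0.npy"); c2=cloud("scene",d2)
im=cv2.imread("pics/scene0.png"); cv2.imwrite("pics/scene0c.png",cv2.resize(im[100:300,180:420],None,fx=3,fy=3))
P=np.vstack([c[d>0],c2[d2>0]])
s=(abs(P[:,2]-.015)<.004)&(P[:,0]>.45)&(P[:,0]<.82)&(abs(P[:,1]+.05)<.15)
Q=P[s]
# 1-mm raster, keep biggest component
g=np.zeros((500,500),np.uint8); ij=((Q[:,:2]-[.4,-.3])*1000).astype(int); g[ij[:,0],ij[:,1]]=255
g=cv2.morphologyEx(g,cv2.MORPH_CLOSE,np.ones((9,9)))
n,l,st,_=cv2.connectedComponentsWithStats(g); k=1+np.argmax(st[1:,4])
r=cv2.minAreaRect(np.argwhere(l==k).astype(np.float32)); print("rect ctr",np.array(r[0])/1000+[.4,-.3],r[1:])
for nm,a,dd in(("top",c,d),("scene",c2,d2)):
  A=a[dd>0]
  for lab,cx,cy in(("push",.50,-.05),("tab",.62,-.14)):
    w=A[(np.hypot(A[:,0]-cx,A[:,1]-cy)<.05)&(A[:,2]>(.079 if lab=="push" else .07))&(A[:,2]<.092)]
    if len(w)>5: r=cv2.minAreaRect(w[:,:2].astype(np.float32)*1000); print(nm,lab,len(w),w.mean(0).round(4),r)
E
```

```text
rect ctr [ 0.60825002 -0.04675002] ((286.5023498535156, 180.56602478027344), 18.434947967529297)
top push 186 [ 0.4888 -0.0723  0.0857] ((488.71746826171875, -72.62216186523438), (10.070170402526855, 56.7623405456543), 18.04020118713379)
top tab 100 [ 0.6254 -0.1551  0.077 ] ((625.9683227539062, -155.49330139160156), (35.450435638427734, 8.543444633483887), 18.974172592163086)
scene push 112 [ 0.4863 -0.0696  0.0849] ((485.08447265625, -71.39421844482422), (15.268342971801758, 58.96097946166992), 20.133623123168945)
scene tab 61 [ 0.6224 -0.1512  0.0764] ((620.9328002929688, -151.94541931152344), (38.77804946899414, 8.234618186950684), 18.34931755065918)
```

View pics/top0c.png

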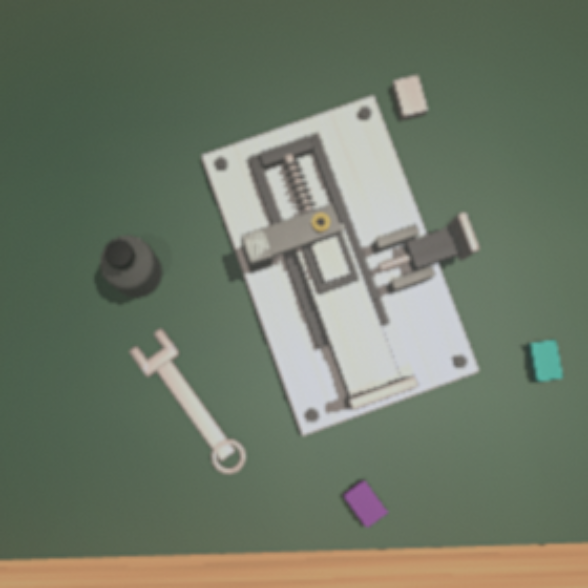

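View pics/scene0c.png

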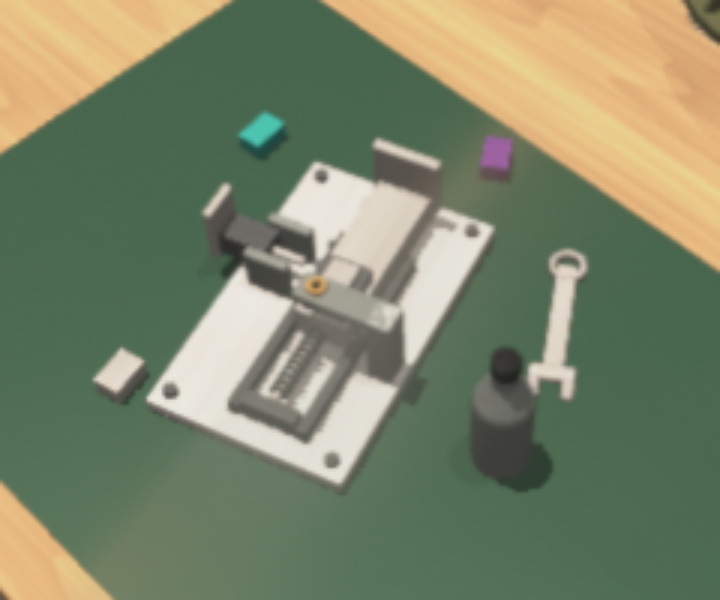

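{"api": "drive_tool", "payload": {"rows": [{"fingers": 1,"tx": -0.67,"ty": -0.55,"roll": -1},{"fingers": 1,"tx": -0.67,"ty": -0.55,"roll": -1},{"fingers": 1,"tx": -0.67,"ty": -0.55,"roll": -1},{"fingers": 1,"tx": -0.67,"ty": -0.55,"roll": -1},{"fingers": 1,"tx": -0.67,"ty": -0.55,"roll": -1},{"fingers": 1,"tx": -0.67,"ty": -0.55,"roll": -1},{"fingers": 1,"tx": -0.67,"ty": -0.55,"roll": -1},{"fingers": 1,"tx": -0.67,"ty": -0.55,"roll": -1},{"fingers": 1,"tx": -0.67,"ty": -0.55,"roll": -1},{"fingers": 1,"tx": -0.67,"ty": -0.55,"roll": -1},{"fingers": 1,"tx": -0.67,"ty": -0.55,"roll": -1},{"fingers": 1,"tx": -0.67,"ty": -0.55,"roll": -1},{"fingers": 1,"tx": -0.67,"ty": -0.55,"roll": -1},{"fingers": 1,"tx": -0.67,"ty": -0.55,"roll": -1},{"fingers": 1,"tx": -0.67,"ty": -0.55,"roll": -1},{"fingers": 1,"tx": -0.67,"ty": -0.55,"roll": -1},{"fingers": 1,"tx": -0.67,"ty": -0.55,"roll": -1},{"fingers": 1,"tx": -0.67,"ty": -0.55,"roll": -1},{"fingers": 1,"tx": -0.67,"ty": -0.55,"roll": -1},{"fingers": 1,"tx": -0.67,"ty": -0.55,"roll": -1}]}}

```text
$.rows[0]: bad value
```

{"api": "drive_tool", "payload": {"rows": [{"fingers": 1,"tx": -0.67,"ty": -0.55,"tz": 0,"roll": -1},{"fingers": 1,"tx": -0.67,"ty": -0.55,"tz": 0,"roll": -1},{"fingers": 1,"tx": -0.67,"ty": -0.55,"tz": 0,"roll": -1},{"fingers": 1,"tx": -0.67,"ty": -0.55,"tz": 0,"roll": -1},{"fingers": 1,"tx": -0.67,"ty": -0.55,"tz": 0,"roll": -1},{"fingers": 1,"tx": -0.67,"ty": -0.55,"tz": 0,"roll": -1},{"fingers": 1,"tx": -0.67,"ty": -0.55,"tz": 0,"roll": -1},{"fingers": 1,"tx": -0.67,"ty": -0.55,"tz": 0,"roll": -1},{"fingers": 1,"tx": -0.67,"ty": -0.55,"tz": 0,"roll": -1},{"fingers": 1,"tx": -0.67,"ty": -0.55,"tz": 0,"roll": -1},{"fingers": 1,"tx": -0.67,"ty": -0.55,"tz": 0,"roll": -1},{"fingers": 1,"tx": -0.67,"ty": -0.55,"tz": 0,"roll": -1},{"fingers": 1,"tx": -0.67,"ty": -0.55,"tz": 0,"roll": -1},{"fingers": 1,"tx": -0.67,"ty": -0.55,"tz": 0,"roll": -1},{"fingers": 1,"tx": -0.67,"ty": -0.55,"tz": 0,"roll": -1},{"fingers": 1,"tx": -0.67,"ty": -0.55,"tz": 0,"roll": -1},{"fingers": 1,"tx": -0.67,"ty": -0.55,"tz": 0,"roll": -1},{"fingers": 1,"tx": -0.67,"ty": -0.55,"tz": 0,"roll": -1},{"fingers": 1,"tx": -0.67,"ty": -0.55,"tz": 0,"roll": -1},{"fingers": 1,"tx": -0.67,"ty": -0.55,"tz": 0,"roll": -1}]}}

```text
clock: 2.57
eef_pos: [0.6143, -0.1666, 0.4046]
tool_rot: [0.0, -0.096, 0.995, 0.0]
force: [-0.1, 0.2, 1.4]
gripper_width: 0.002
grip_force: 0.0
```

{"api": "drive_tool", "payload": {"rows": [{"fingers": 1,"tx": -0.018,"ty": -0.04,"tz": 0,"roll": -0.26},{"fingers": 1,"tx": -0.018,"ty": -0.04,"tz": 0,"roll": -0.26},{"fingers": 1,"tx": -0.018,"ty": -0.04,"tz": 0,"roll": -0.26},{"fingers": 1,"tx": -0.018,"ty": -0.04,"tz": 0,"roll": -0.26}]}}

```text
clock: 2.9
eef_pos: [0.6389, -0.2002, 0.4042]
tool_rot: [-0.0, -0.16, 0.987, 0.0]
force: [-0.3, 1.0, -0.4]
gripper_width: -0.001
grip_force: 0.0
```

```bash
cat > jf.py <<'E'
from h import *
def frame(o=(.5853,-.0412),deg=18.43):
    a=np.radians(deg); ex=np.array([np.cos(a),np.sin(a)]); ey=np.array([-ex[1],ex[0]]); return np.array(o),ex,ey
def tojig(P,**k):
    o,ex,ey=frame(**k); q=P[...,:2]-o; return np.stack([q@ex,q@ey,P[...,2]],-1)
def look(n,fn=None):
    im,d=optics.camera(n)
    if fn: cv2.imwrite("pics/"+fn,im)
    c=tojig(cloud(n,d)); return im,d,c
def med(c,d,x,y,z):
    m=(d>0)&(c[...,0]>x[0])&(c[...,0]<x[1])&(c[...,1]>y[0])&(c[...,1]<y[1])&(c[...,2]>z[0])&(c[...,2]<z[1])
    q=c[m]; return len(q), (np.percentile(q,[3,50,97],axis=0)*1000).round(1).tolist() if len(q)>4 else None
E
python3 - <<'E'
from jf import *
o=bot.get_obs(); print(o["eef_pos"],o["tool_rot"],tojig(o["eef_pos"]))
for n in("wrist","top"):
    im,d,c=look(n,n+"1.png")
    print(n,"tab",med(c,d,(-.03,.03),(-.15,-.09),(.072,.085)))
    print(n,"push",med(c,d,(-.13,-.07),(-.05,.05),(.08,.095)))
    print(n,"blank",med(c,d,(-.02,.1),(-.03,.03),(.06,.068)))
    print(n,"plate",med(c,d,(-.2,.2),(-.104,.2),(.012,.018)))
E
```

```text
[ 0.6388508  -0.2002395   0.40419816] [-3.45531405e-04 -1.59705378e-01  9.87164621e-01  2.90505810e-04] [ 0.00052454 -0.16781232  0.40419816]
wrist tab (360, [[-15.6, -123.1, 73.2], [0.4, -119.6, 78.3], [18.0, -115.6, 79.5]])
wrist push (1092, [[-106.9, -28.3, 83.6], [-102.5, -0.5, 86.3], [-97.5, 28.1, 87.7]])
wrist blank (976, [[4.7, -11.2, 61.0], [21.3, -0.3, 64.4], [39.1, 11.7, 65.8]])
wrist plate (20364, [[-114.2, -96.4, 14.0], [-19.9, -43.8, 15.5], [155.0, 72.5, 17.0]])
top tab (97, [[-14.2, -125.2, 72.4], [2.2, -120.8, 77.3], [19.1, -117.6, 80.2]])
top push (193, [[-106.3, -28.4, 82.3], [-101.6, -0.7, 85.8], [-96.7, 27.4, 88.5]])
top blank (250, [[6.3, -12.8, 61.5], [23.1, -1.2, 64.0], [40.0, 9.9, 66.7]])
top plate (7275, [[-113.9, -97.5, 12.5], [26.3, -38.0, 15.1], [157.3, 70.4, 17.5]])
```

View pics/wrist1.png

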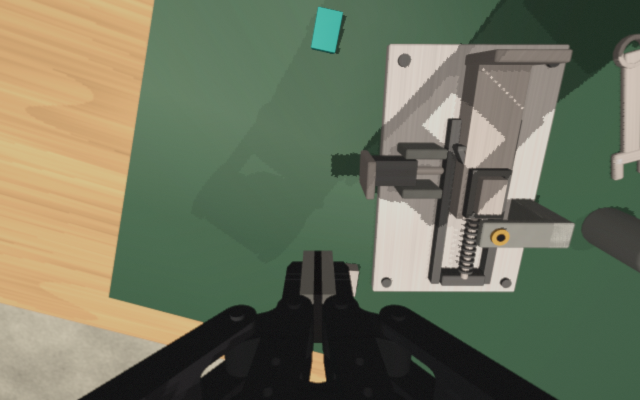

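{"api": "drive_tool", "payload": {"rows": [{"fingers": 1,"tx": 0,"ty": 0,"tz": 0.04,"roll": 0},{"fingers": 1,"tx": 0,"ty": 0,"tz": 0.08,"roll": 0},{"fingers": 1,"tx": 0,"ty": 0,"tz": 0.12,"roll": 0},{"fingers": 1,"tx": 0,"ty": 0,"tz": 0.15,"roll": 0},{"fingers": 1,"tx": 0,"ty": 0,"tz": 0.17,"roll": 0},{"fingers": 1,"tx": 0,"ty": 0,"tz": 0.181,"roll": 0},{"fingers": 1,"tx": 0,"ty": 0,"tz": 0.181,"roll": 0},{"fingers": 1,"tx": 0,"ty": 0.01,"tz": 0.181,"roll": 0},{"fingers": 1,"tx": 0,"ty": 0.017,"tz": 0.181,"roll": 0},{"fingers": 1,"tx": 0,"ty": 0.022,"tz": 0.181,"roll": 0},{"fingers": 1,"tx": 0,"ty": 0.026,"tz": 0.181,"roll": 0},{"fingers": 1,"tx": 0,"ty": 0.03,"tz": 0.181,"roll": 0},{"fingers": 1,"tx": 0,"ty": 0.033,"tz": 0.181,"roll": 0},{"fingers": 1,"tx": 0,"ty": 0.033,"tz": 0.181,"roll": 0}]}}

```text
clock: 4.17
eef_pos: [0.6285, -0.1689, 0.2245]
tool_rot: [0.001, -0.16, 0.987, -0.001]
force: [0.2, -0.3, 0.2]
gripper_width: 0.005
grip_force: 0.2
```

```bash
python3 - <<'E'
from jf import *
o=bot.get_obs(); print(tojig(o["eef_pos"]),o["force"])
for n in("wrist",):
    im,d,c=look(n,n+"2.png")
    print(n,"tab",med(c,d,(-.03,.03),(-.129,-.09),(.072,.085)))
E
```

```text
[ 0.00064997 -0.13484906  0.22446519] [ 0.24361212 -0.33102191  0.16623294]
wrist tab (1214, [[-16.3, -127.7, 72.7], [-7.0, -118.4, 77.4], [2.5, -113.8, 81.7]])
```

View pics/wrist2.png

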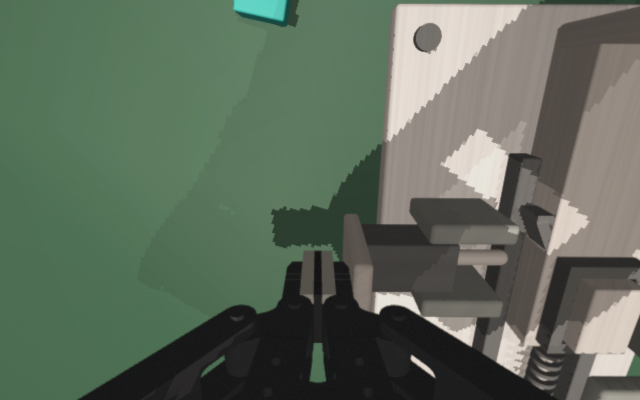

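{"api": "drive_tool", "payload": {"rows": [{"fingers": 1,"tx": 0,"ty": 0.002,"tz": 0,"roll": 0},{"fingers": 1,"tx": 0,"ty": 0.004,"tz": 0,"roll": 0},{"fingers": 1,"tx": 0,"ty": 0.006,"tz": 0,"roll": 0},{"fingers": 1,"tx": 0,"ty": 0.008,"tz": 0,"roll": 0},{"fingers": 1,"tx": 0,"ty": 0.01,"tz": 0,"roll": 0},{"fingers": 1,"tx": 0,"ty": 0.01,"tz": 0,"roll": 0}]}}

```text
clock: 4.72
eef_pos: [0.6254, -0.1599, 0.2241]
tool_rot: [0.001, -0.16, 0.987, -0.0]
force: [2.8, -3.7, 2.3]
gripper_width: -0.002
grip_force: 1.8
```

```bash
python3 - <<'E'
from jf import *
o=bot.get_obs(); print(tojig(o["eef_pos"]),o["force"])
im,d,c=look("top")
print("tab",med(c,d,(-.03,.03),(-.129,-.09),(.07,.085)))
E
```

```text
[ 0.00054766 -0.12533095  0.22405419] [ 2.77852998 -3.66185931  2.31158421]
tab (4, None)
```

{"api": "drive_tool", "payload": {"rows": [{"fingers": 1,"tx": 0,"ty": 0.002,"tz": 0,"roll": 0},{"fingers": 1,"tx": 0,"ty": 0.003,"tz": 0,"roll": 0},{"fingers": 1,"tx": 0,"ty": 0.004,"tz": 0,"roll": 0},{"fingers": 1,"tx": 0,"ty": 0.005,"tz": 0,"roll": 0},{"fingers": 1,"tx": 0,"ty": 0.005,"tz": 0,"roll": 0}]}}

```text
clock: 5.18
eef_pos: [0.6239, -0.1555, 0.2241]
tool_rot: [0.001, -0.16, 0.987, -0.001]
force: [3.9, -6.8, 2.9]
gripper_width: 0.003
grip_force: 3.8
```

```bash
python3 - <<'E'
from jf import *
o=bot.get_obs(); print(tojig(o["eef_pos"]),o["force"])
im,d,c=look("wrist","wrist3.png")
print("tab",med(c,d,(-.018,-.012),(-.135,-.09),(.07,.085)))
E
```

```text
[ 0.0005161  -0.12062161  0.22410645] [ 3.86006459 -6.80100308  2.85180301]
tab (366, [[-16.4, -107.1, 70.4], [-15.2, -103.7, 76.4], [-12.2, -100.0, 78.6]])
```

View pics/wrist3.png

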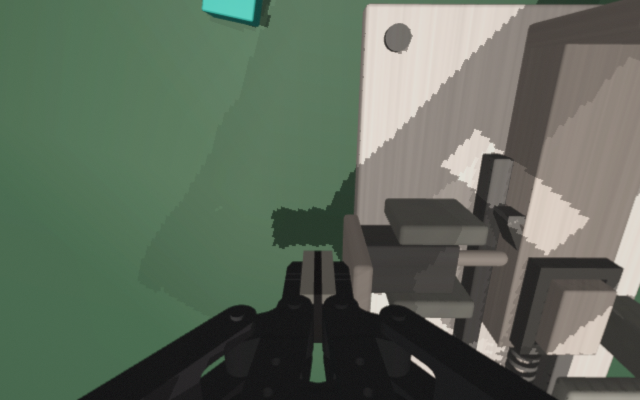

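{"api": "drive_tool", "payload": {"rows": [{"fingers": 1,"tx": 0,"ty": 0.001,"tz": 0,"roll": 0},{"fingers": 1,"tx": 0,"ty": 0.002,"tz": 0,"roll": 0},{"fingers": 1,"tx": 0,"ty": 0.002,"tz": 0,"roll": 0}]}}

```text
clock: 5.48
eef_pos: [0.6235, -0.1549, 0.2243]
tool_rot: [0.002, -0.16, 0.987, -0.002]
force: [8.4, -18.2, -2.6]
gripper_width: 0.0
grip_force: 10.1
```

{"api": "drive_tool", "payload": {"rows": [{"fingers": 1,"tx": 0,"ty": 0.001,"tz": 0,"roll": 0},{"fingers": 1,"tx": 0,"ty": 0.001,"tz": 0,"roll": 0},{"fingers": 1,"tx": 0,"ty": 0.001,"tz": 0,"roll": 0}]}}

```text
clock: 5.73
eef_pos: [0.6233, -0.1546, 0.2243]
tool_rot: [0.002, -0.16, 0.987, -0.003]
force: [12.2, -23.3, -4.9]
gripper_width: -0.005
grip_force: 13.1
```

{"api": "drive_tool", "payload": {"rows": [{"fingers": 1,"tx": 0,"ty": -0.02,"tz": 0,"roll": 0},{"fingers": 1,"tx": 0,"ty": -0.04,"tz": 0,"roll": 0},{"fingers": 1,"tx": 0,"ty": -0.04,"tz": -0.04,"roll": 0},{"fingers": 1,"tx": 0.02,"ty": -0.04,"tz": -0.08,"roll": 0},{"fingers": 1,"tx": 0.06,"ty": -0.04,"tz": -0.08,"roll": 0},{"fingers": 1,"tx": 0.1,"ty": -0.03,"tz": -0.08,"roll": 0},{"fingers": 1,"tx": 0.14,"ty": -0.02,"tz": -0.08,"roll": 0},{"fingers": 1,"tx": 0.16,"ty": 0.01,"tz": -0.08,"roll": 0},{"fingers": 1,"tx": 0.16,"ty": 0.05,"tz": -0.08,"roll": 0},{"fingers": 1,"tx": 0.16,"ty": 0.09,"tz": -0.06,"roll": 0},{"fingers": 1,"tx": 0.16,"ty": 0.118,"tz": -0.03,"roll": 0},{"fingers": 1,"tx": 0.16,"ty": 0.118,"tz": 0,"roll": 0},{"fingers": 1,"tx": 0.16,"ty": 0.118,"tz": 0,"roll": 0},{"fingers": 1,"tx": 0.16,"ty": 0.118,"tz": 0,"roll": 0}]}}

```text
clock: 6.9
eef_pos: [0.4337, -0.0908, 0.2234]
tool_rot: [-0.001, -0.161, 0.987, 0.001]
force: [0.4, -0.9, 0.6]
gripper_width: -0.0
grip_force: 0.0
```

```bash
python3 - <<'E'
from jf import *
o=bot.get_obs(); print(tojig(o["eef_pos"]),o["force"],o["tool_rot"])
im,d,c=look("top","top4.png")
print("tab",med(c,d,(-.03,.03),(-.129,-.09),(.07,.085)))
print("push",med(c,d,(-.13,-.07),(-.05,.05),(.08,.095)))
cv2.imwrite("pics/top4c.png",cv2.resize(im[70:350,200:480],None,fx=2.1,fy=2.1))
E
```

```text
[-0.15948776  0.00090037  0.22342215] [ 0.3983914  -0.86683128  0.56494033] [-1.30416858e-03 -1.60605300e-01  9.87017605e-01  6.96028252e-04]
tab (97, [[-14.0, -108.9, 71.3], [2.7, -104.5, 77.4], [18.8, -101.2, 80.0]])
push (190, [[-106.2, -28.2, 82.9], [-101.5, -0.5, 85.7], [-96.8, 27.7, 88.1]])
```

View pics/top4c.png

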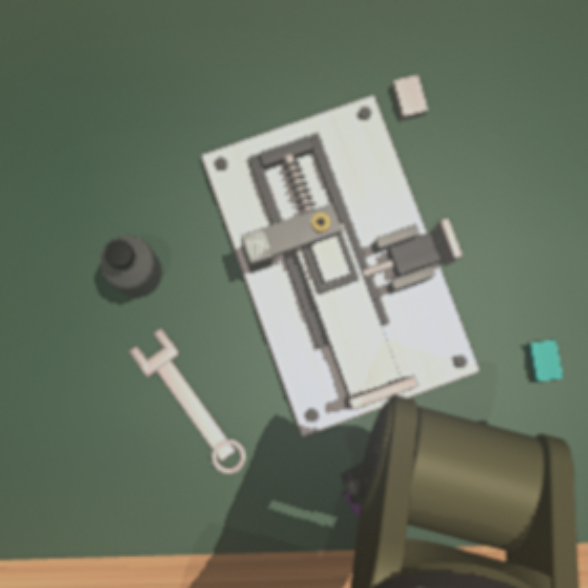

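{"api": "drive_tool", "payload": {"rows": [{"fingers": 1,"tx": -0.02,"ty": 0,"tz": 0,"roll": 0},{"fingers": 1,"tx": -0.032,"ty": 0,"tz": 0,"roll": 0},{"fingers": 1,"tx": -0.037,"ty": 0,"tz": 0,"roll": 0},{"fingers": 1,"tx": -0.041,"ty": 0,"tz": 0,"roll": 0},{"fingers": 1,"tx": -0.045,"ty": 0,"tz": 0,"roll": 0},{"fingers": 1,"tx": -0.05,"ty": 0,"tz": 0,"roll": 0},{"fingers": 1,"tx": -0.055,"ty": 0,"tz": 0,"roll": 0},{"fingers": 1,"tx": -0.06,"ty": 0,"tz": 0,"roll": 0},{"fingers": 1,"tx": -0.065,"ty": 0,"tz": 0,"roll": 0},{"fingers": 1,"tx": -0.07,"ty": 0,"tz": 0,"roll": 0},{"fingers": 1,"tx": -0.075,"ty": 0,"tz": 0,"roll": 0},{"fingers": 1,"tx": -0.08,"ty": 0,"tz": 0,"roll": 0},{"fingers": 1,"tx": -0.085,"ty": 0,"tz": 0,"roll": 0},{"fingers": 1,"tx": -0.09,"ty": 0,"tz": 0,"roll": 0},{"fingers": 1,"tx": -0.09,"ty": 0,"tz": 0,"roll": 0},{"fingers": 1,"tx": -0.09,"ty": 0,"tz": 0,"roll": 0}]}}

```text
clock: 8.28
eef_pos: [0.5186, -0.0632, 0.2243]
tool_rot: [-0.001, -0.16, 0.987, -0.0]
force: [-9.0, -6.0, 4.8]
gripper_width: 0.004
grip_force: 4.9
```

```bash
python3 - <<'E'
from jf import *
o=bot.get_obs(); print(tojig(o["eef_pos"]),o["force"])
for n in("top","scene"):
    im,d,c=look(n,n+"5.png")
    print(n,"tab",med(c,d,(-.03,.03),(-.129,-.09),(.07,.085)))
    print(n,"push",med(c,d,(-.13,-.02),(-.05,-.018),(.08,.095)),med(c,d,(-.13,-.02),(.018,.05),(.08,.095)))
E
```

```text
[-7.02488118e-02  2.19991205e-04  2.24294318e-01] [-9.02558061 -6.00990613  4.76805885]
top tab (99, [[-14.1, -109.0, 72.0], [2.6, -104.3, 77.5], [18.9, -101.0, 80.3]])
top push (0, None) (0, None)
scene tab (58, [[-17.2, -104.0, 70.9], [2.2, -99.0, 77.5], [16.7, -96.0, 82.1]])
scene push (15, [[-64.3, -26.5, 82.0], [-58.5, -22.8, 85.8], [-51.1, -18.2, 91.9]]) (29, [[-61.7, 18.3, 81.3], [-54.8, 25.1, 85.5], [-50.4, 31.6, 89.2]])
```

{"api": "drive_tool", "payload": {"rows": [{"fingers": 1,"tx": 0.04,"ty": 0,"tz": 0,"roll": 0},{"fingers": 1,"tx": 0.08,"ty": 0,"tz": 0,"roll": 0},{"fingers": 1,"tx": 0.11,"ty": 0,"tz": -0.01,"roll": 0},{"fingers": 1,"tx": 0.12,"ty": 0,"tz": -0.05,"roll": 0},{"fingers": 1,"tx": 0.12,"ty": 0,"tz": -0.09,"roll": 0},{"fingers": 1,"tx": 0.12,"ty": 0,"tz": -0.13,"roll": 0},{"fingers": 1,"tx": 0.12,"ty": 0,"tz": -0.16,"roll": 0},{"fingers": 1,"tx": 0.12,"ty": 0,"tz": -0.16,"roll": 0},{"fingers": 1,"tx": 0.12,"ty": 0,"tz": -0.16,"roll": 0}]}}

```text
clock: 9.13
eef_pos: [0.4048, -0.1006, 0.3855]
tool_rot: [0.002, -0.16, 0.987, -0.001]
force: [0.4, -0.2, -1.4]
gripper_width: 0.001
grip_force: 0.0
```

```bash
python3 - <<'E'
from jf import *
o=bot.get_obs(); print(tojig(o["eef_pos"]),o["force"])
for n in("top","scene"):
    im,d,c=look(n,n+"6.png")
    print(n,"tab",med(c,d,(-.03,.03),(-.129,-.09),(.07,.085)))
    print(n,"push",med(c,d,(-.13,-.02),(-.05,.05),(.08,.095)))
    print(n,"blank",med(c,d,(-.02,.1),(-.03,.03),(.06,.068)))
    if n=="scene": cv2.imwrite("pics/scene6c.png",cv2.resize(im[100:300,180:420],None,fx=3,fy=3))
E
```

```text
[-0.19001242  0.00075854  0.38549973] [ 0.40073818 -0.18453798 -1.42592382]
top tab (99, [[-14.0, -109.1, 71.4], [2.8, -104.4, 77.5], [18.8, -101.2, 80.1]])
top push (186, [[-76.9, -28.3, 83.4], [-72.2, -0.6, 85.7], [-67.6, 27.4, 88.3]])
top blank (60, [[34.0, -12.8, 61.2], [38.2, -1.7, 63.7], [41.9, 10.2, 66.4]])
scene tab (57, [[-16.4, -104.3, 70.4], [-0.0, -99.0, 77.1], [16.2, -96.2, 82.3]])
scene push (101, [[-79.7, -24.7, 81.5], [-73.2, 3.2, 86.1], [-68.6, 30.5, 89.6]])
scene blank (49, [[53.7, -8.0, 60.6], [60.5, 1.7, 64.3], [67.3, 12.4, 67.0]])
```

View pics/scene6c.png

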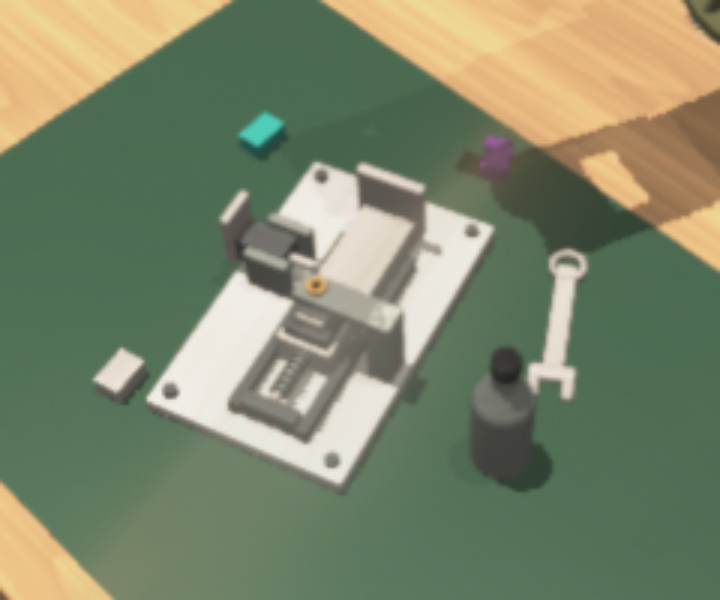

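The picture shows the shuttle resting about 30 mm forward, with its push plate at (390,195). The blank is in the nest under the bush at (315,300), and the bystanders haven't moved. The top camera agrees: the push plate moved from -101.5 to -72.2 mm, so the travel is 29.3 mm.

```bash
python3 -c "
from rig import bot
print(bot.close_job())"
```

```text
the job is handed in; nothing more can be done
None
```

The job is handed in: the stop pin is fully in, the shuttle was pushed about 47 mm and let go, and it sprang back to rest at about 29 mm (30 expected) with the blank in its nest under the bush and the arm clear of everything.

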